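# Seat a carton in the coding nest and hold the coder at its third stop

### The job

Stand the loose carton that waits on the bare table on the robot's right in the steel pocket of the coding nest, fully down and square, and let go of it. Then grip the orange index knob and turn it clockwise from its home stop by three clicks, not going past the third, so that the coder head moves up to the carton; the knob springs back if released, so finish while still gripping it there. Do not knock the label roll, the date stamp or the red-capped marker about.

Things in the scene. Friction and masses are not known exactly. Their poses are not given: they have to be found in the camera images.
- carton_center (a point): Centre (half-way up) of the loose green-and-white folding carton, 38 x 122 x 83 mm, about 60 g, standing on its long narrow side. x: across its 38 mm thickness, y: along its 122 mm length, z: up its 83 mm height. Grip it across the 38 mm, in the upper half; either way round fits the pocket.
- nest_pocket (a point): Centre of the pocket floor of the nest, 10 mm above the table. Pocket 44 mm (x) by 127 mm (y) inside, of 3 mm sheet steel: walls 18 mm straight up, then flaring outwards as a lead-in, to 28 mm above the floor in all. +y points to the knob, whose axis is 173 mm away (x = 0). Seated, the carton's long side lies along y, its bottom on the floor, its centre 41 mm above this point.
- nest: The coding nest, fixed to the table: aluminium plate 150 x 310 x 10 mm, origin at the centre of its underside, x across, y along it to the knob end; steel pocket centred at y = -68 mm, grey tower (84 x 80 mm, top 66 mm above the table) with the knob at y = +105 mm, between them the coder head.
- coder (a point): Centre of the coder head, a white box 46 x 26 x 40 mm (x, y, z; axes as the nest), 58 mm above the table. At home it stands about 28 mm from the end of the seated carton; each click of the knob moves it 4.5 mm nearer (nest -y), and it does not touch the carton.
- knob_grip (a point): Centre of the knob's orange bar grip, on its vertical turning axis, 94 mm above the table. Bar 44 mm long (x), 14 mm wide (y), free from 20 mm below to 13 mm above this point; under it a grey skirt, 48 mm diameter. The frame turns with the knob; pointer (white line) at the -x end. At home its axes are parallel to the nest's and it points at the red dial mark; white marks follow clockwise, one a click.
- index_knob (a joint): Knob angle in rad: 0 at the home stop (where it starts), growing clockwise from above. A click (detent) every 0.419 rad; third at 1.257, end stop at 2.09. A return spring of 0.08 to 0.12 N m always pulls it home; detents add +-0.06 N m: resistance peaks 1/4 of the way from click to click and is least at 3/4, so it is rising as a click is reached. It never stays by itself.
- label_roll: Bystander: white label roll, 77 mm across, 40 mm high, lying on its side face; origin at the centre of its underside.
- date_stamp: Bystander: black date stamp with a red cap, 35 x 58 x 80 mm; origin at the centre of its underside.
- marker: Bystander: white marker with a red cap, 16 x 121 x 18 mm, lying along its y; origin at the centre of its underside.
There are look-alikes about, which are no part of the job. Leave any purple look-alike of the part that bears carton_center alone.

How it is judged:
On the way, in this order (a step that is already met when the one before it is completed fails the run):
1. the carton stands square on the pocket floor, let go, with the knob still at home (x of carton_center in the frame of nest_pocket between -0.004 and 0.004 m and y of carton_center in the frame of nest_pocket between -0.005 and 0.005 m and z of carton_center in the frame of nest_pocket between 0.037 and 0.0445 m and angle between carton_center's own z axis and vertical below 0.06 rad and angle between the y axis of carton_center and the y axis of nest_pocket, either way round below 0.08 rad and contact force between carton and the arm below 0.1 N and contact force between carton and the fingers below 0.1 N and value of joint index_knob below 0.2 rad), for 0.2 s.
2. the gripped knob passes the first click (value of joint index_knob between 0.28888 and 0.62888 rad and contact force between the fingers and index_knob above 0.5 N).
3. the knob stands at the third click, gripped (value of joint index_knob between 1.12664 and 1.38664 rad and contact force between the fingers and index_knob above 2 N), for 0.2 s.
At the end, for the whole second after the job is handed in: The carton stands in the pocket, untouched: within 4 mm across and 5 mm along of its centre, bottom within 4 mm of the floor, upright within 0.06 rad, square within 0.08 rad. The knob is held still at the third click, 1.257 rad within 0.13, with over 2 N from the fingers (all of step 3 and x of carton_center in the frame of nest_pocket between -0.004 and 0.004 m and y of carton_center in the frame of nest_pocket between -0.005 and 0.005 m and z of carton_center in the frame of nest_pocket between 0.037 and 0.0445 m and angle between carton_center's own z axis and vertical below 0.06 rad and angle between the y axis of carton_center and the y axis of nest_pocket, either way round below 0.08 rad and contact force between carton and the arm below 0.1 N and contact force between carton and the fingers below 0.1 N and linear speed of carton below 0.02 m/s and velocity of joint index_knob between -0.1 and 0.1 rad/s); the arm keeps its last pose, push and grip.
It fails at once if the knob is turned past the third click (more than half a click beyond it) (value of joint index_knob above 1.46608 rad).
It fails at once if the label roll is knocked away (more than 30 mm) or over (distance of label_roll from where it was at the start of the episode above 0.03 m or angle between label_roll's own z axis and vertical above 0.5 rad).
It fails at once if the date stamp is knocked away (more than 30 mm) or over (distance of date_stamp from where it was at the start of the episode above 0.03 m or angle between date_stamp's own z axis and vertical above 0.5 rad).
It fails at once if the marker is knocked away (more than 30 mm) or over (distance of marker from where it was at the start of the episode above 0.03 m).
It also fails if it takes over 61 s, if anything falls off the work surface, if the arm or the gripper's body presses on something with over 40 N, if the wrist force passes 120 N, or if a joint passes its speed limit or range.

### The arm

A 6-joint arm with a two-finger parallel gripper is mounted at the origin on a cart in front of the work surface, level with it; the furniture and walls round the work are solid. World frame = base frame: x ahead of the robot, y to its left, z up, the work surface at z = 0. Lengths are in m, angles in rad, forces in N, time in s.
With the tool pointing down it reaches from about 0.35 to 0.775 m from the base axis. Payload 5.5 kg.
Tool frame: the origin (TCP) lies on the mounting face of the last link; the fingertips stand 173 mm ahead of it and the grasp point (between the pads) lies 155 mm ahead of it; z points along the fingers, y is the direction in which the jaws open and shut (so a half turn about z gives the same grasp; the last joint's range is limited). The gripper opens to 85 mm and grips with 20 to 120 N. Pads are 22 mm wide; open, the fingers measure 114 mm over their backs; the gripper's body (76 mm by 85 mm) begins 54 mm behind the grasp point. The pads swing forward as they close: fully open they stand 13 mm farther back than shut.
Start: joints at [1.07, 0.313, 0.046, 1.304, 0, 1.431], TCP at [0.203, 0.538, 0.405] pointing down, gripper open.
Joint ranges: [-2.76, 2.76], [-0.86, 1.69], [-1.03, 1.26], [-2.2, 2.34], [-1.47, 1.5], [-3.14, 3.14]. Speed limits (rad/s): [2.57, 2.57, 3.14, 3.14, 3.14, 3.14].

### API

Orientations are given as a unit quaternion [w, x, y, z].
In Python, from workcell import * gives the robot as it stands. The module is installed in compiled form; this text tells all that it offers.
- The arm moves only by the shell command python3 -m crank 'ROWS' [FORCE]. ROWS is JSON, a list of rows, each a list of 7 numbers: the shift along the tool's x, y, z in mm, then the turn, a rotation vector about the tool's x, y, z in degrees, then the opening, from 0 (shut) to 1 (fully open). A call has exactly 8 rows; each row shifts and turns the commanded pose from where the row before left it, along the tool's axes as they then stand; what a row does not reach is not made up. A row lasts 1/8 s, in which the tool goes at most 62.5 mm and 10.7 degrees, less where a joint would pass 70% of its speed; a pose out of reach is approached as far as the arm can. A call with a gripper value outside its range is refused whole. The fingers move at their own pace and stop on an object; FORCE is the grip in N (left out, the last holds). Time passes only in rows, so rows that do not move let the fingers close, or fill a call up. It gives the time, the measured TCP pose, the force and the opening at its end, in the units of the state.
- get_state(): the state, without advancing time (a new reading comes with each control period).
- read_camera(name): name is "side" or "top"; returns the picture (480x640x3 uint8, blue, green, red); there is no depth.
- calibration(name): a dict with "fx", "fy", "cx", "cy" (pixels), "extrinsics" (4x4, takes a point from world to camera coordinates). Camera axes: x right, y down, z forward; pixel columns grow to the right and rows downward; lengths in m; the calibration is good to about 2 mm. A picture is of the moment at which its call begins. calibration takes no time and is no camera call.
- hand_in(): hands the job in, once; it reports no verdict.
The state is a dict: "clock": time; "joint_pos": joint angles; "qvel": joint speeds; "tau": joint torques, N m; "tcp_pos": TCP position; "orientation": TCP orientation; "wrist_force": force on the tool from outside, world axes, zero at the start; "ft_torque": the same for the moment, N m; "finger_gap": finger opening in m.
Only numpy, scipy, OpenCV 4.12 (cv2) and the standard library are available. Lean on these libraries where they do the work, as an engineer would, in place of code of your own. Each camera call takes 0.05 s, during which the arm holds its last target.

## Working session

There is one attempt and no reset: what is moved stays moved. The work goes in short steps, Python scripts to look and compute and a shell command to move; the robot and the scene stay as the last step left them, time stands still between calls to the robot, and variables do not carry over. Pictures are saved under pics/ and viewed, and the job is handed in when it is done.

```bash
mkdir -p pics; ls; python3 - <<'E'
from workcell import *
import cv2
for n in ("side","top"):
    im=read_camera(n); cv2.imwrite(f"pics/{n}0.png",im); c=calibration(n); print(n,c)
print(get_state())
E
```

```text
pics
side {'fx': 539.0052574284505, 'fy': 539.0052574284505, 'cx': 319.9483351835497, 'cy': 238.96067967632058, 'extrinsics': array([[ 0.99953662, -0.02994124, -0.00548315, -0.59110535],
       [-0.01781281, -0.42928441, -0.90299369,  0.02785756],
       [ 0.02468292,  0.90267293, -0.42961883,  1.39319992],
       [ 0.        ,  0.        ,  0.        ,  1.        ]])}
top {'fx': 500.1425766675998, 'fy': 500.1425766675998, 'cx': 328.9404055538153, 'cy': 238.47834943009272, 'extrinsics': array([[ 0.02538211, -0.99952977,  0.01720444, -0.15081066],
       [-0.99040239, -0.02748184, -0.13545422,  0.58632444],
       [ 0.13586334, -0.0136012 , -0.99063422,  1.35707562],
       [ 0.        ,  0.        ,  0.        ,  1.        ]])}
{'clock': 0.1, 'joint_pos': array([1.07040214e+00, 3.13916353e-01, 4.51033033e-02, 1.30359838e+00,
       1.66029207e-05, 1.43120207e+00]), 'qvel': array([-0.00166475,  0.00029276,  0.0036306 , -0.00011593,  0.00029836,
        0.00139412]), 'tau': array([ 1.96660709e-03, -4.81726956e+01,  2.99242437e+01,  1.27628751e-02,
       -1.07123205e-04, -4.82769408e-06]), 'tcp_pos': array([0.20290897, 0.53782509, 0.40390729]), 'orientation': array([-2.61903778e-04,  1.79423010e-01,  9.83771687e-01, -7.63944989e-04]), 'wrist_force': array([-0.80322719,  0.00903887, -0.34625847]), 'ft_torque': array([ 0.03675113, -0.01322218,  0.0042534 ]), 'finger_gap': 0.08516505057561509}
```

View pics/side0.png

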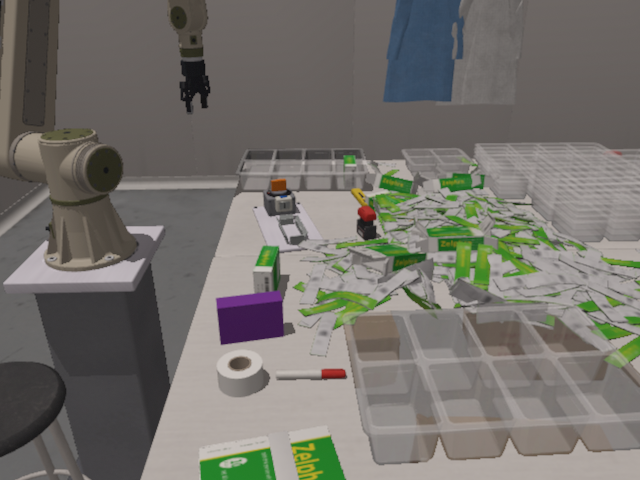

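View pics/top0.png

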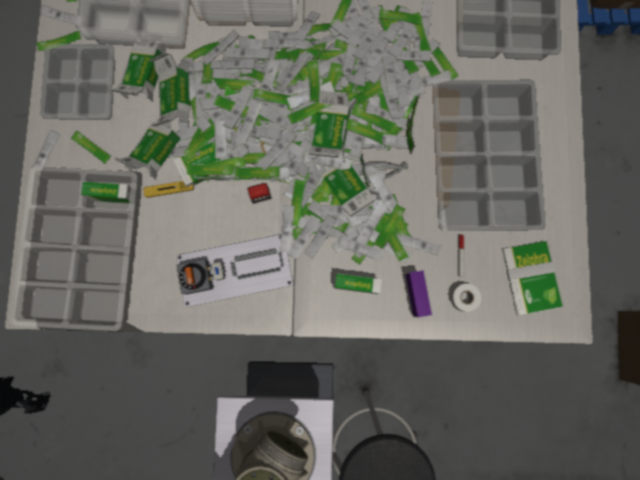

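The top view shows the carton at about (357,284) and the nest around (233,270). The knob is at its left end, near (193,275). The purple look-alike is at (419,293), the label roll at (466,296) and the marker at (460,255). I'll enlarge these.

```bash
python3 - <<'E'
import cv2
im=cv2.imread("pics/top0.png")
cv2.imwrite("pics/t_nest.png",cv2.resize(im[225:315,165:305],None,fx=5.6,fy=5.6,interpolation=cv2.INTER_CUBIC))
cv2.imwrite("pics/t_cart.png",cv2.resize(im[255:310,320:400],None,fx=10,fy=10,interpolation=cv2.INTER_CUBIC))
im=cv2.imread("pics/side0.png")
cv2.imwrite("pics/s_nest.png",cv2.resize(im[165:310,230:340],None,fx=4,fy=4,interpolation=cv2.INTER_CUBIC))
E
```

```text
(no output)
```

View pics/t_nest.png

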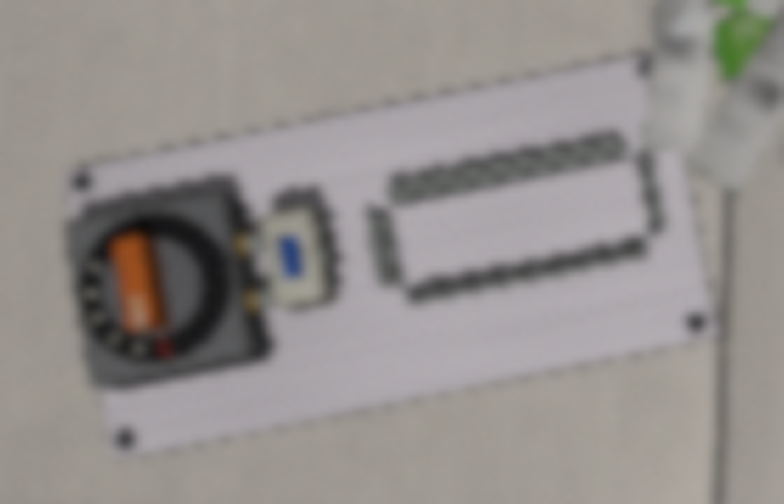

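View pics/t_cart.png

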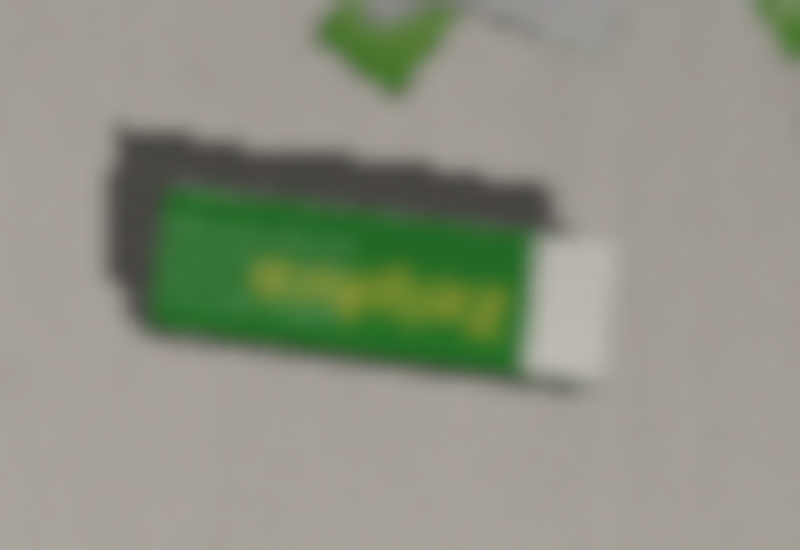

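View pics/s_nest.png

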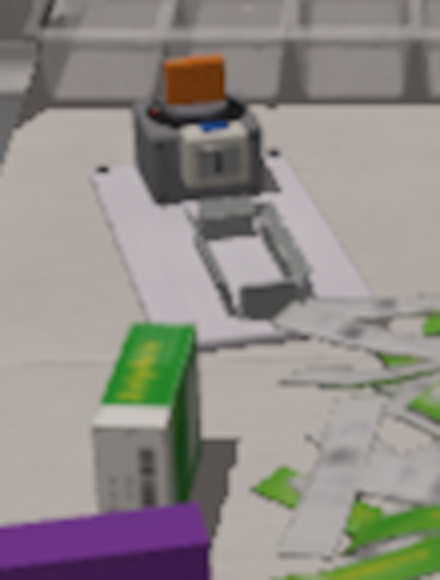

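```bash
cat > h.py <<'E'
import numpy as np,cv2
from workcell import *
def ray(n,uv,z):
    c=calibration(n);E=c["extrinsics"];R=E[:3,:3];o=-R.T@E[:3,3]
    uv=np.atleast_2d(uv).astype(float)
    d=np.c_[(uv[:,0]-c["cx"])/c["fx"],(uv[:,1]-c["cy"])/c["fy"],np.ones(len(uv))]@R
    return o+d*((z-o[2])/d[:,2])[:,None]
def proj(n,P):
    c=calibration(n);E=c["extrinsics"];q=np.atleast_2d(P)@E[:3,:3].T+E[:3,3]
    return np.c_[c["fx"]*q[:,0]/q[:,2]+c["cx"],c["fy"]*q[:,1]/q[:,2]+c["cy"]]
E
python3 - <<'E'
from h import *
t=cv2.imread("pics/top0.png");s=cv2.imread("pics/side0.png")
np.set_printoptions(precision=4,suppress=True)
# screws
cr=[(82,180),(645,65),(697,321),(125,438)]
px=np.array([(165+(x+.5)/5.6-.5,225+(y+.5)/5.6-.5) for x,y in cr])
W=ray("top",px,0.01);print("screws",W[:,:2],"ctr",W[:,:2].mean(0))
for a,b in((1,0),(2,3)):
    d=W[b]-W[a];print("yaw",np.degrees(np.arctan2(-d[0],d[1])),np.linalg.norm(d))
for a,b in((3,0),(2,1)):
    d=W[b]-W[a];print("yawx",np.degrees(np.arctan2(d[1],d[0])),np.linalg.norm(d))
cr=[(100,170),(270,152),(370,300)]
px=np.array([(230+(x+.5)/4-.5,165+(y+.5)/4-.5) for x,y in cr])
print("side",ray("side",px,.01)[:,:2])
# orange bar
for n,im,b in(("top",t,(165,225,305,315)),("side",s,(230,165,340,230))):
    x0,y0,x1,y1=b;h=cv2.cvtColor(im[y0:y1,x0:x1],cv2.COLOR_BGR2HSV)
    m=cv2.inRange(h,(5,150,90),(18,255,255));k=cv2.moments(m,True)
    pts=cv2.findNonZero(m);r=cv2.minAreaRect(pts)
    uv=(x0+k["m10"]/k["m00"],y0+k["m01"]/k["m00"]);print(n,"orange",uv,k["m00"],r,cv2.boundingRect(m))
    print(ray(n,uv,.107 if n=="top" else .094))
# carton top
h=cv2.cvtColor(t[255:310,320:400],cv2.COLOR_BGR2HSV);H=h
m=cv2.inRange(h,(45,120,50),(80,255,255));
n_,l,st,ce=cv2.connectedComponentsWithStats(m);print(st)
for r in (10,20,30,40): print(t[255:310,320:400][r,10:66:4].tolist())
E
```

```text
screws [[ 0.5305  0.2866]
 [ 0.5971  0.0049]
 [ 0.4676 -0.0262]
 [ 0.4019  0.2568]] ctr [0.4993 0.1305]
yaw 13.293355378255448 0.2894382650204201
yaw 13.071385797195484 0.29054265579807026
yawx 13.06980828571724 0.13201600465511984
yawx 13.54602115324936 0.1331418829173929
side [[0.4019 0.2508]
 [0.5297 0.282 ]
 [0.5976 0.015 ]]
top orange (188.79710144927537, 273.05797101449275) 69.0 ((24.169811248779297, 49.594337463378906), (15.796463012695312, 5.49442195892334), 74.05460357666016) (20, 42, 8, 16)
[[0.4793 0.2312 0.107 ]]
side orange (278.437908496732, 184.55555555555554) 153.0 ((48.43846893310547, 19.507692337036133), (10.791020393371582, 14.139959335327148), 82.87498474121094) (41, 14, 15, 12)
[[0.4783 0.2135 0.094 ]]
[[   0    0   80   55 3974]
 [  33    2   10    6   35]
 [  78    2    2    3    4]
 [  16   20   36   17  387]]
[[151, 158, 163], [150, 157, 163], [149, 157, 162], [148, 155, 160], [148, 155, 161], [147, 154, 160], [147, 155, 160], [138, 149, 151], [147, 155, 160], [148, 155, 160], [148, 154, 159], [146, 153, 158], [145, 153, 158], [146, 153, 158]]
[[117, 123, 127], [65, 70, 70], [42, 105, 42], [49, 105, 49], [51, 100, 52], [58, 96, 60], [65, 88, 69], [65, 81, 70], [66, 73, 71], [64, 70, 69], [66, 69, 71], [86, 91, 94], [149, 156, 161], [146, 154, 159]]
[[151, 158, 163], [65, 84, 69], [49, 114, 47], [55, 117, 53], [52, 122, 69], [60, 129, 83], [53, 137, 114], [43, 130, 96], [44, 133, 105], [42, 129, 100], [43, 123, 85], [165, 176, 175], [175, 183, 186], [150, 157, 162]]
[[154, 161, 166], [152, 160, 165], [154, 162, 167], [151, 158, 164], [151, 159, 164], [151, 159, 164], [152, 159, 164], [152, 159, 165], [151, 159, 164], [153, 160, 166], [151, 158, 163], [147, 154, 159], [148, 156, 160], [149, 157, 162]]
```

```bash
python3 - <<'E'
from h import *
t=cv2.imread("pics/top0.png")
np.set_printoptions(precision=4,suppress=True)
for n in("top","side"):
    E=calibration(n)["extrinsics"];print(-E[:3,:3].T@E[:3,3])
c=[(160,183),(616,236),(608,382),(150,330)]
px=np.array([(320+(x+.5)/10-.5,255+(y+.5)/10-.5) for x,y in c])
W=ray("top",px,.083)[:,:2];print(W,W.mean(0))
for a,b in((1,0),(2,3),(3,0),(2,1)):
    d=W[b]-W[a];print(np.degrees(np.arctan2(-d[0],d[1])),np.linalg.norm(d))
h=cv2.cvtColor(t,cv2.COLOR_BGR2HSV);m=np.zeros(t.shape[:2],np.uint8);m[270:297,333:376]=cv2.inRange(h,(35,110,50),(80,255,255))[270:297,333:376]
cs=max(cv2.findContours(m,0,1)[0],key=cv2.contourArea);r=cv2.minAreaRect(cs);print(r);b=ray("top",cv2.boxPoints(r),.083)[:,:2];print(b)
C=np.array([.4993,.1305]);y=np.radians(13.2);ey=np.array([-np.sin(y),np.cos(y)])
print("knob",C+.105*ey,"pocket",C-.068*ey)
E
```

```text
[ 0.4001 -0.1162  1.4264]
[ 0.5569 -1.2633  0.6205]
[[ 0.4917 -0.1547]
 [ 0.4807 -0.2776]
 [ 0.4416 -0.2759]
 [ 0.4523 -0.153 ]] [ 0.4666 -0.2153]
-5.107732974552855 0.12336127218585224
-4.958576280119569 0.12337435039695915
-92.54063758962276 0.039432768207389134
-92.50103740255346 0.039112489852548865
((353.4923400878906, 282.5615539550781), (36.09410858154297, 13.891889572143555), 7.125016689300537)
[[ 0.4532 -0.1534]
 [ 0.4902 -0.1572]
 [ 0.4807 -0.2537]
 [ 0.4438 -0.2496]]
knob [0.4753 0.2327] pocket [0.5148 0.0643]
```

```bash
cat >> h.py <<'E'
from scipy.spatial.transform import Rotation as Ro
def plan(p,ang):
    """world TCP target and wanted angle (deg) of tool y: shift in current tool axes (mm), shift after the turn, turn (deg about tool z), tilt"""
    np.set_printoptions(precision=2,suppress=True)
    s=get_state();q=s["orientation"];R=Ro.from_quat(q[[1,2,3,0]]).as_matrix()
    d=np.array(p)-s["tcp_pos"];cur=np.degrees(np.arctan2(R[1,1],R[0,1]))
    turn=-((ang-cur+180)%360-180)
    ideal=Ro.from_euler('z',ang,degrees=True).as_matrix()@np.array([[0,1,0],[1,0,0],[0,0,-1.]])
    rv=np.degrees(Ro.from_matrix(R.T@ideal).as_rotvec())
    print("t %.2f"%s["clock"],"tcp",s["tcp_pos"]*1000,"yang %.2f"%cur,"gap %.1f"%(s["finger_gap"]*1e3),"F",s["wrist_force"],"M",s["ft_torque"])
    print("shift now",1000*R.T@d,"shift after turn",1000*ideal.T@d,"rotvec",rv,"q",s["joint_pos"])
E
python3 -c "
from h import *
plan([.4665,-.2153,.40],-5)"
```

```text
t 0.10 tcp [202.91 537.83 403.91] yang 69.33 gap 85.2 F [-0.8   0.01 -0.35] M [ 0.04 -0.01  0.  ]
shift now [-512.49 -611.57    4.76] shift after turn [-727.29  328.23    3.91] rotvec [-0.09  0.05 74.33] q [1.07 0.31 0.05 1.3  0.   1.43]
```

```bash
python3 -m crank '[[-32,-38,0,0,0,0,1],[-32,-38,0,0,0,0,1],[-32,-38,0,0,0,0,1],[-32,-38,0,0,0,0,1],[-32,-38,0,0,0,0,1],[-32,-38,0,0,0,0,1],[-32,-38,0,0,0,0,1],[-32,-38,0,0,0,0,1]]' 30 && python3 -m crank '[[-32,-38,0,0,0,0,1],[-32,-38,0,0,0,0,1],[-32,-38,0,0,0,0,1],[-32,-38,0,0,0,0,1],[-32,-38,0,0,0,0,1],[-32,-38,0,0,0,0,1],[-32,-38,0,0,0,0,1],[-32,-38,0,0,0,0,1]]'; python3 -c "
from h import *
plan([.4665,-.2153,.30],-5)"
```

```text
clock: 1.1
tcp_pos: [0.3353, 0.1617, 0.4046]
orientation: [0.0, 0.179, 0.984, 0.0]
wrist_force: [2.1, 0.2, 0.6]
finger_gap: 0.0854
clock: 2.1
tcp_pos: [0.4676, -0.2133, 0.4043]
orientation: [-0.0, 0.18, 0.984, 0.0]
wrist_force: [0.8, 1.1, 0.9]
finger_gap: 0.0852
t 2.10 tcp [ 467.57 -213.26  404.3 ] yang 69.31 gap 85.2 F [0.79 1.08 0.86] M [-0.01 -0.05 -0.01]
shift now [  0.22  -2.33 104.3 ] shift after turn [ -2.13  -0.88 104.3 ] rotvec [-0.   -0.04 74.31] q [-0.58  0.2  -0.11  1.27  0.   -0.22]
```

```bash
python3 -m crank '[[0,0,0,0,0,10.6,1],[0,0,0,0,0,10.6,1],[0,0,0,0,0,10.6,1],[0,0,0,0,0,10.6,1],[0,0,0,0,0,10.6,1],[0,0,0,0,0,10.6,1],[0,0,0,0,0,10.6,1],[0,0,0,0,0,0,1]]' ; python3 -c "
from h import *
plan([.4665,-.2153,.30],-5)
cv2.imwrite('pics/s1.png',read_camera('side'));cv2.imwrite('pics/t1.png',read_camera('top'))"
```

```text
clock: 3.1
tcp_pos: [0.4673, -0.2115, 0.4043]
orientation: [-0.0, 0.736, 0.677, -0.0]
wrist_force: [0.1, 0.9, -0.5]
finger_gap: 0.0854
t 3.10 tcp [ 467.3  -211.49  404.25] yang -4.75 gap 85.4 F [ 0.12  0.89 -0.48] M [-0.02  0.03  0.02]
shift now [ -3.92  -0.39 104.25] shift after turn [ -3.86  -0.46 104.25] rotvec [-0.05 -0.03  0.25] q [-0.58  0.19 -0.11  1.27  0.    1.07]
```

View images.

```bash
python3 -c "
import cv2
a=cv2.imread('pics/s1.png')[60:360,180:420];b=cv2.imread('pics/t1.png')[220:340,280:440]
cv2.imwrite('pics/s1c.png',cv2.resize(a,None,fx=2,fy=2));cv2.imwrite('pics/t1c.png',cv2.resize(b,None,fx=4,fy=4))"
```

```text
(no output)
```

View pics/s1c.png

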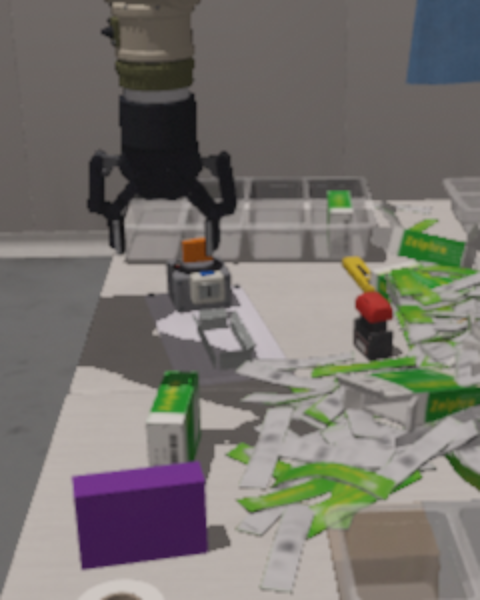

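View pics/t1c.png

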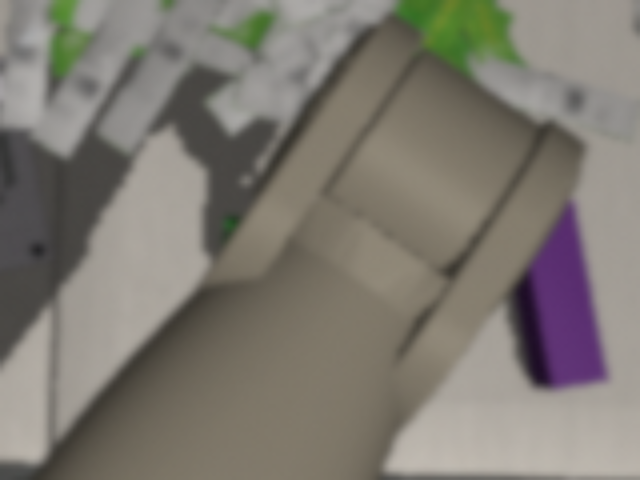

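The side view shows the open gripper above the carton at crop (165,200). The top view is blocked by the arm. I'll check that the side camera and the TCP agree.

```bash
python3 - <<'E'
from h import *
np.set_printoptions(precision=1,suppress=True)
s=get_state();R=Ro.from_quat(s["orientation"][[1,2,3,0]]).as_matrix()
for y in(-.0425,.0425,-.057,.057):
    for z in(.155,.173):print(y,z,(proj("side",s["tcp_pos"]+R@[0,y,z])[0]-[180,60])*2)
# carton top corners predicted from top-view estimate, vs side
C=np.array([.4665,-.2153]);a=np.radians(-5);ex=np.array([np.cos(a),np.sin(a)]);ey=np.array([-np.sin(a),np.cos(a)])
for i,j in((-1,-1),(1,-1),(1,1),(-1,1)):
    print(i,j,(proj("side",np.r_[C+i*.019*ex+j*.061*ey,.083])[0]-[180,60])*2, proj("side",np.r_[C+i*.019*ex+j*.061*ey,.083])[0])
im=cv2.imread("pics/side0.png")[235:305,240:300];cv2.imwrite("pics/s0c.png",cv2.resize(im,None,fx=8,fy=8,interpolation=cv2.INTER_CUBIC))
E
```

```text
-0.0425 0.155 [122.8 245.5]
-0.0425 0.173 [124.  261.9]
0.0425 0.155 [205.1 246.5]
0.0425 0.173 [205.7 263. ]
-0.057 0.155 [108.9 245.3]
-0.057 0.173 [110.1 261.8]
0.057 0.155 [219.2 246.7]
0.057 0.173 [219.7 263.2]
-1 -1 [144.  418.4] [252.  269.2]
1 -1 [180.3 419.2] [270.1 269.6]
1 1 [195.3 367.8] [277.7 243.9]
-1 1 [162.3 367.1] [261.1 243.5]
```

View pics/s0c.png

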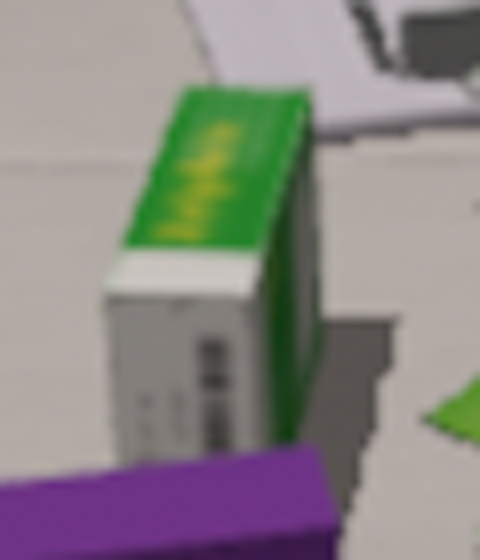

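```bash
python3 - <<'E'
from h import *
np.set_printoptions(precision=1,suppress=True)
p=np.array([.20291,.53783,.40391]);q=[.17942,.98377,0,0]
R=Ro.from_quat(np.array([.179423,.98377,-.00076,-.00026])).as_matrix()
for n in("top","side"):
  print(n,"tcp",proj(n,p))
  for y in(-.0425,.0425,-.057,.057):
    for z in(.142,.160):print(y,z,proj(n,p+R@[0,y,z])[0])
C=np.array([.4993,.1305]);a=np.radians(13.2);ex=np.array([np.cos(a),np.sin(a)]);ey=np.array([-np.sin(a),np.cos(a)])
im=cv2.imread("pics/side0.png")
big=cv2.resize(im[165:310,230:340],None,fx=4,fy=4,interpolation=cv2.INTER_CUBIC)
L=[(x,y,.01) for x in(-.075,.075) for y in(-.155,.155)]+[(x,y,.066) for x in(-.042,.042) for y in(.065,.145)]+[(x,y,z) for x in(-.022,.022) for y in(.098,.112) for z in(.107,)]
L+=[(x,y,.078) for x in(-.023,.023) for y in (.021,.047)]
for x,y,z in L:
    u=proj("side",np.r_[C+x*ex+y*ey,z])[0];v=((u-[230,165])*4+1.5).round().astype(int);cv2.circle(big,tuple(int(i) for i in v),2,(0,0,255),-1)
cv2.imwrite("pics/ov.png",big)
t=cv2.imread("pics/top0.png");cv2.imwrite("pics/tg.png",cv2.resize(t[360:430,0:80],None,fx=8,fy=8,interpolation=cv2.INTER_CUBIC))
cv2.imwrite("pics/sg.png",cv2.resize(im[30:120,150:230],None,fx=6,fy=6,interpolation=cv2.INTER_CUBIC))
E
```

```text
top tcp [[-17.2 400.1]]
-0.0425 0.142 [ 42.6 395.8]
-0.0425 0.16 [ 46.9 394.4]
0.0425 0.142 [  8.2 381.1]
0.0425 0.16 [ 13.1 380. ]
-0.057 0.142 [ 48.5 398.3]
-0.057 0.16 [ 52.7 396.9]
0.057 0.142 [  2.3 378.6]
0.057 0.16 [  7.3 377.5]
side tcp [[191.8  58.9]]
-0.0425 0.142 [189.5 106.7]
-0.0425 0.16 [190.1 112.3]
0.0425 0.142 [203.  101.7]
0.0425 0.16 [203.5 107.1]
-0.057 0.142 [187.1 107.6]
-0.057 0.16 [187.7 113.2]
0.057 0.142 [205.2 100.9]
0.057 0.16 [205.7 106.2]
```

View pics/ov.png

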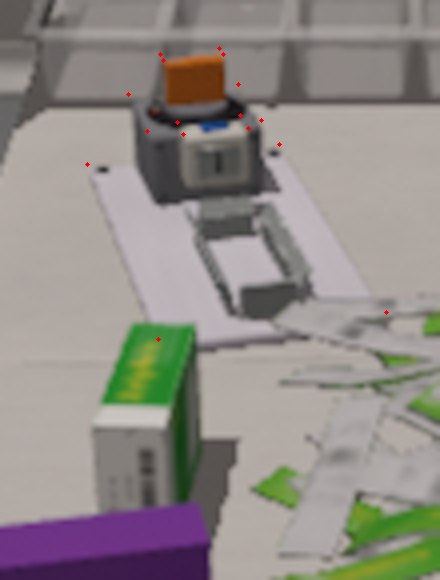

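View pics/tg.png

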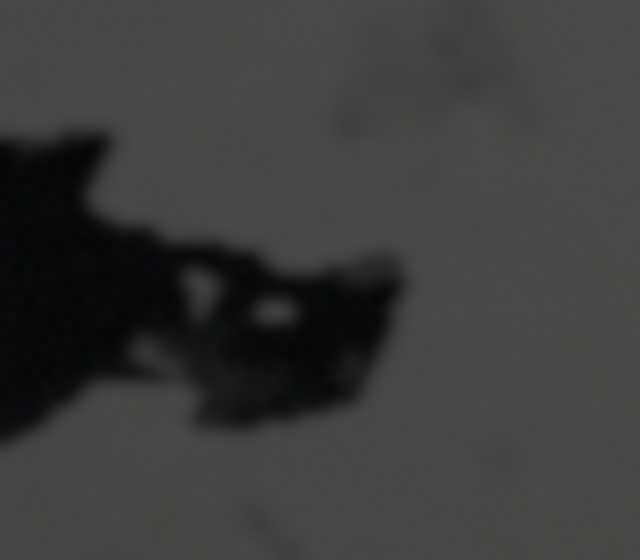

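View pics/sg.png

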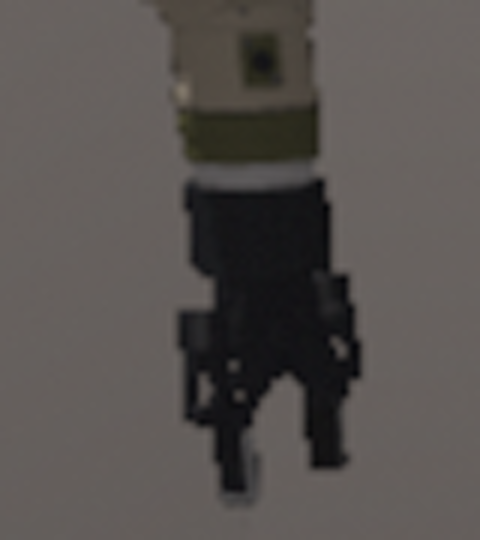

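The side and top views disagree by about 3 mm in x and 2.5 px vertically in the side image. I'll descend part way and compare the fingers directly with the carton.

```bash
python3 -m crank '[[-5,1,20,0,0,0.2,1],[0,0,30,0,0,0,1],[0,0,30,0,0,0,1],[0,0,30,0,0,0,1],[0,0,30,0,0,0,1],[0,0,14,0,0,0,1],[0,0,0,0,0,0,1],[0,0,0,0,0,0,1]]' ; python3 -c "
from h import *
plan([.4685,-.2165,.215],-5)
a=read_camera('side');cv2.imwrite('pics/s2.png',cv2.resize(a[180:300,210:330],None,fx=5,fy=5,interpolation=cv2.INTER_CUBIC));a=read_camera('top');cv2.imwrite('pics/t2.png',a)"
```

```text
clock: 4.2
tcp_pos: [0.4685, -0.217, 0.2518]
orientation: [0.001, 0.738, 0.675, 0.0]
wrist_force: [0.3, 1.0, -0.0]
finger_gap: 0.0854
t 4.20 tcp [ 468.48 -216.99  251.75] yang -5.04 gap 85.4 F [ 0.26  1.02 -0.03] M [ 0.05 -0.01 -0.02]
shift now [ 0.52 -0.08 36.75] shift after turn [ 0.49 -0.02 36.75] rotvec [ 0.09  0.04 -0.04] q [-0.59  0.3  -0.37  0.9   0.    1.07]
```

View pics/s2.png

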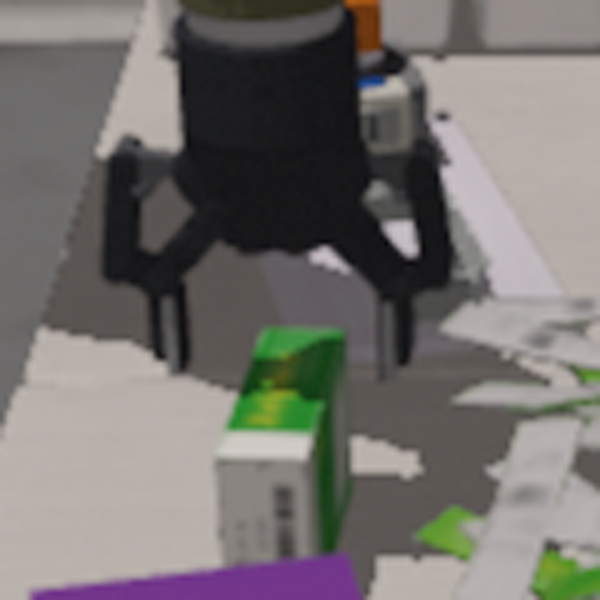

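```bash
python3 -m crank '[[0,0,10,0,0,0,0.75],[0,0,10,0,0,0,0.75],[0,0,10,0,0,0,0.75],[0,0,4,0,0,0,0.75],[0,0,0,0,0,0,0.75],[0,0,0,0,0,0,0.75],[0,0,0,0,0,0,0.75],[0,0,0,0,0,0,0.75]]' ; python3 -c "
from h import *
plan([.4685,-.2165,.215],-5)
a=read_camera('side');cv2.imwrite('pics/s3r.png',a);cv2.imwrite('pics/s3.png',cv2.resize(a[220:310,225:315],None,fx=6.6,fy=6.6,interpolation=cv2.INTER_CUBIC))
s=get_state();R=Ro.from_quat(s['orientation'][[1,2,3,0]]).as_matrix()
for y in(-.032,.032):
  for x in (-.011,.011): print((proj('side',s['tcp_pos']+R@[x,y,.163])[0]-[225,220])*6.6)"
```

```text
clock: 5.3
tcp_pos: [0.4681, -0.2167, 0.2169]
orientation: [0.0, 0.738, 0.675, 0.0]
wrist_force: [0.4, 0.9, 0.6]
finger_gap: 0.0644
t 5.30 tcp [ 468.09 -216.7   216.93] yang -5.07 gap 64.4 F [0.37 0.91 0.57] M [-0.03  0.05 -0.03]
shift now [0.23 0.39 1.93] shift after turn [0.23 0.39 1.93] rotvec [ 0.03  0.01 -0.07] q [-0.59  0.34 -0.41  0.82  0.    1.07]
[174.81 330.45]
[186.12 299.01]
[366.99 334.92]
[375.14 303.31]
```

View pics/s3.png

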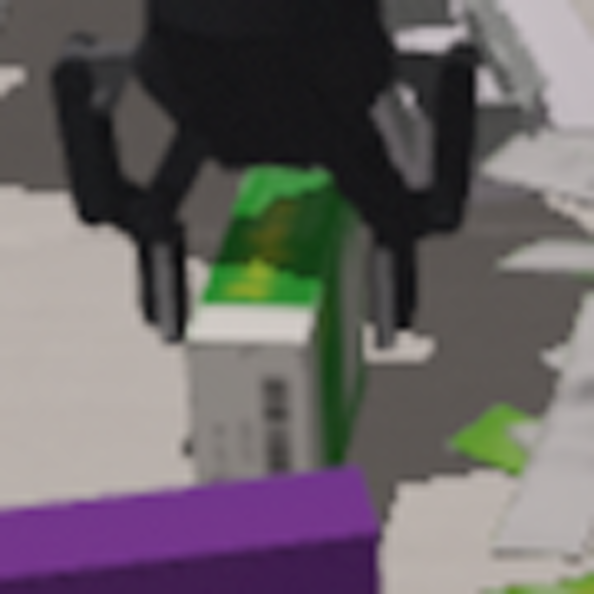

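```bash
python3 -m crank '[[1.2,-1,0,0,0,0,0.75],[0,0,0,0,0,0,0.4],[0,0,0,0,0,0,0],[0,0,0,0,0,0,0],[0,0,0,0,0,0,0],[0,0,0,0,0,0,0],[0,0,0,0,0,0,0],[0,0,0,0,0,0,0]]' 30; python3 -c "
from h import *
plan([.4685,-.2165,.35],-5)
a=read_camera('side');cv2.imwrite('pics/s4r.png',a);cv2.imwrite('pics/s4.png',cv2.resize(a[220:310,225:315],None,fx=6.6,fy=6.6,interpolation=cv2.INTER_CUBIC))"
```

```text
clock: 6.35
tcp_pos: [0.4671, -0.2153, 0.2167]
orientation: [-0.0, 0.738, 0.675, 0.0]
wrist_force: [-0.6, 0.7, 1.6]
finger_gap: 0.0375
t 6.35 tcp [ 467.08 -215.33  216.74] yang -5.07 gap 37.5 F [-0.61  0.74  1.55] M [0.18 0.19 0.02]
shift now [  -1.02    1.53 -133.26] shift after turn [  -1.04    1.52 -133.26] rotvec [ 0.   -0.01 -0.07] q [-0.59  0.34 -0.42  0.82  0.    1.07]
```

View pics/s4.png

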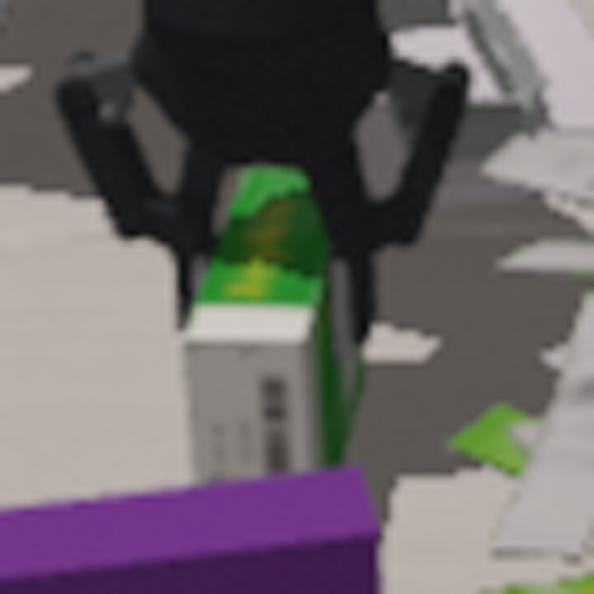

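```bash
python3 - <<'E'
from h import *
np.set_printoptions(precision=4,suppress=True)
f=lambda x,y:(165+(x+.5)/5.6-.5,225+(y+.5)/5.6-.5)
P=[(506,155),(527,278),(378,246),(654,191)]
W=ray("top",[f(*p) for p in P],.038)[:,:2];print(W,W[:2].mean(0),W[2:].mean(0),np.linalg.norm(W[0]-W[1]),np.linalg.norm(W[2]-W[3]))
# bar corners by eye on top face: (112,235),(145,230),(165,325),(128,335); dial ring centre (155,285)
print(ray("top",[f(138,281)],.107),ray("top",[f(155,285)],.074))
plan([.5153,.0643,.35],13.2)
E
```

```text
[[ 0.5461  0.0698]
 [ 0.4853  0.0567]
 [ 0.4992  0.1309]
 [ 0.5301 -0.0044]] [0.5157 0.0632] [0.5146 0.0633] 0.062206723438966015 0.13873322467070684
[[0.4748 0.2298 0.107 ]] [[0.475  0.2302 0.074 ]]
t 6.40 tcp [ 467.09 -215.36  216.73] yang -5.07 gap 38.1 F [-1.48  0.95  2.72] M [ 0.16  0.15 -0.  ]
shift now [ 282.84   23.3  -133.23] shift after turn [ 261.26  110.8  -133.27] rotvec [  0.01  -0.01 -18.27] q [-0.59  0.34 -0.42  0.82  0.    1.07]
```

```bash
python3 -m crank '[[0,0,-15,0,0,0,0],[0,0,-35,0,0,0,0],[10,1,-40,0,0,0,0],[30,3,-25,0,0,0,0],[45,4,0,0,0,0,0],[50,4,0,0,0,-4,0],[45,8,0,0,0,-5,0],[30,8,0,0,0,-5,0]]'; python3 -c "
from h import *
plan([.515,.0636,.32],13.2)"
```

```text
clock: 7.4
tcp_pos: [0.5059, -0.0048, 0.3328]
orientation: [0.001, 0.648, 0.761, 0.0]
wrist_force: [0.8, 0.0, -0.5]
finger_gap: 0.0378
t 7.40 tcp [505.88  -4.82 332.78] yang 9.17 gap 37.8 F [ 0.79  0.05 -0.54] M [-0.02 -0.02 -0.02]
shift now [66.09 19.89 12.78] shift after turn [64.53 24.5  12.78] rotvec [ 0.07  0.02 -4.03] q [-0.17  0.21 -0.27  1.09  0.    1.24]
```

```bash
python3 -m crank '[[30,9,0,0,0,0,0],[26,8,0,0,0,0,0],[10,3,0,0,0,0,0],[0,0,12,0,0,-4,0],[0,0,20,0,0,0,0],[0,0,20,0,0,0,0],[0,0,10,0,0,0,0],[0,0,0,0,0,0,0]]'; python3 -c "
from h import *
plan([.515,.0636,.267],13.2)
a=read_camera('side');cv2.imwrite('pics/s5.png',cv2.resize(a[180:270,260:340],None,fx=6.6,fy=6.6,interpolation=cv2.INTER_CUBIC));a=read_camera('top');cv2.imwrite('pics/t5.png',cv2.resize(a[225:315,165:305],None,fx=5.6,fy=5.6,interpolation=cv2.INTER_CUBIC))"
```

```text
clock: 8.4
tcp_pos: [0.515, 0.0613, 0.2694]
orientation: [-0.0, 0.623, 0.782, -0.0]
wrist_force: [-0.4, 0.6, -0.4]
finger_gap: 0.0377
t 8.40 tcp [515.04  61.26 269.39] yang 12.89 gap 37.7 F [-0.43  0.64 -0.43] M [-0.01  0.01 -0.02]
shift now [2.29 0.48 2.39] shift after turn [2.29 0.49 2.39] rotvec [-0.07 -0.01 -0.31] q [-0.04  0.29 -0.33  0.95 -0.    1.31]
```

View pics/s5.png

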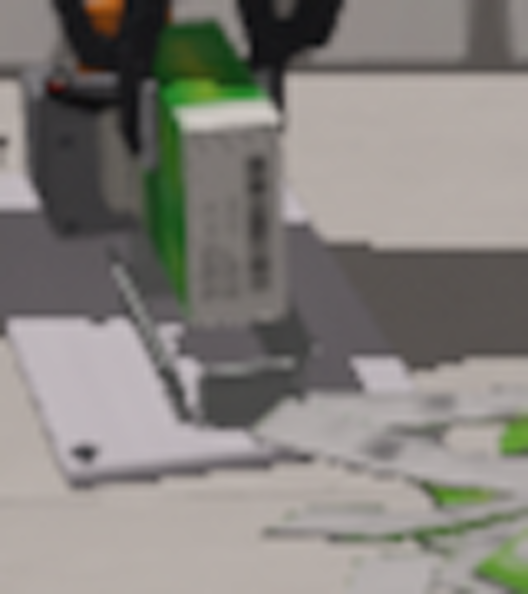

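View pics/t5.png

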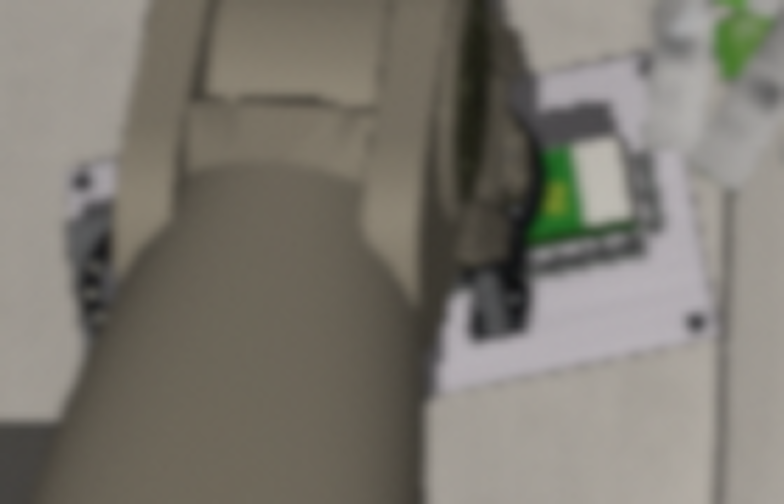

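```bash
python3 - <<'E'
from h import *
np.set_printoptions(precision=4,suppress=True)
f=lambda x,y:(165+(x+.5)/5.6-.5,225+(y+.5)/5.6-.5)
W=ray("top",[f(618,135),f(636,222)],.1357)[:,:2];print(W)
a=np.radians(13.2);ex=np.array([np.cos(a),np.sin(a)]);ey=np.array([-np.sin(a),np.cos(a)])
print("centre",W.mean(0)+.061*ey,np.linalg.norm(W[0]-W[1]))
plan([.515,.0636,.2267+.006],13.2)
E
```

```text
[[ 0.5465  0.0054]
 [ 0.5064 -0.0045]]
centre [0.5126 0.0598] 0.041324832051564696
t 8.50 tcp [515.59  61.41 270.39] yang 12.91 gap 37.5 F [ 0.82  0.12 -0.08] M [-0.04 -0.01 -0.01]
shift now [ 2.27 -0.13 37.69] shift after turn [ 2.26 -0.08 37.69] rotvec [ 0.05  0.02 -0.29] q [-0.04  0.29 -0.33  0.95 -0.    1.31]
```

```bash
python3 -m crank '[[3,0.7,0,0,0,-0.3,0],[0,0,5,0,0,0,0],[0,0,5,0,0,0,0],[0,0,5,0,0,0,0],[0,0,5,0,0,0,0],[0,0,5,0,0,0,0],[0,0,0,0,0,0,0],[0,0,0,0,0,0,0]]'; python3 -c "
from h import *
plan([.5153,.0645,.2267],13.2)
a=read_camera('side');cv2.imwrite('pics/s6.png',cv2.resize(a[180:270,260:340],None,fx=6.6,fy=6.6,interpolation=cv2.INTER_CUBIC));a=read_camera('top');cv2.imwrite('pics/t6.png',cv2.resize(a[240:280,250:300],None,fx=14,fy=14,interpolation=cv2.INTER_CUBIC))"
```

```text
clock: 9.5
tcp_pos: [0.5153, 0.0647, 0.2447]
orientation: [-0.0, 0.621, 0.784, 0.0]
wrist_force: [-0.2, -0.9, -0.5]
finger_gap: 0.0377
t 9.50 tcp [515.32  64.72 244.74] yang 13.23 gap 37.7 F [-0.16 -0.95 -0.53] M [ 0.09 -0.02  0.03]
shift now [-0.22 -0.07 18.04] shift after turn [-0.21 -0.07 18.04] rotvec [ 0.01 -0.    0.03] q [-0.03  0.31 -0.37  0.89  0.    1.31]
```

View pics/s6.png

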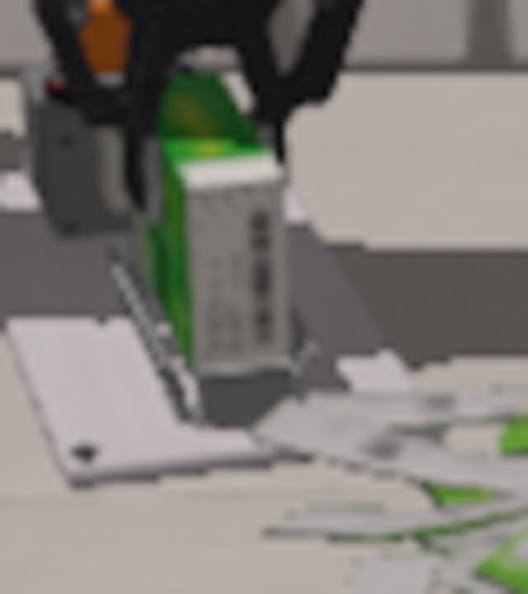

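View pics/t6.png

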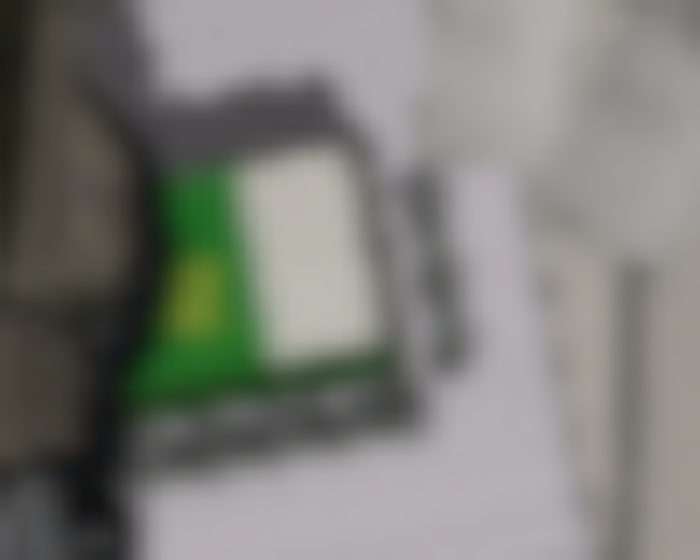

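```bash
python3 -m crank '[[0,0,2,0,0,0,0],[0,0,2,0,0,0,0],[0,0,2,0,0,0,0],[0,0,2,0,0,0,0],[0,0,0,0,0,0,0],[0,0,0,0,0,0,0],[0,0,0,0,0,0,0],[0,0,0,0,0,0,0]]'; python3 -c "
from h import *
plan([.5153,.0645,.2267],13.2)
s=get_state();print(Ro.from_euler('z',13.2,degrees=True).as_matrix().T@s['wrist_force'])"
```

```text
clock: 10.6
tcp_pos: [0.5153, 0.0647, 0.2368]
orientation: [0.0, 0.621, 0.784, 0.0]
wrist_force: [0.0, 0.5, 0.3]
finger_gap: 0.0374
t 10.60 tcp [515.32  64.75 236.78] yang 13.23 gap 37.4 F [0.02 0.47 0.27] M [0.01 0.02 0.03]
shift now [-0.24 -0.07 10.08] shift after turn [-0.24 -0.07 10.08] rotvec [ 0.01 -0.    0.03] q [-0.03  0.32 -0.38  0.87  0.    1.31]
[0.13 0.45 0.27]
```

```bash
python3 -m crank '[[0,0,2,0,0,0,0],[0,0,2,0,0,0,0],[0,0,2,0,0,0,0],[0,0,2,0,0,0,0],[0,0,1.5,0,0,0,0],[0,0,0.5,0,0,0,0],[0,0,0,0,0,0,0],[0,0,0,0,0,0,0]]'; python3 -c "
from h import *
plan([.5153,.0645,.2267],13.2)
s=get_state();print(Ro.from_euler('z',13.2,degrees=True).as_matrix().T@s['wrist_force'])
a=read_camera('side');cv2.imwrite('pics/s7.png',cv2.resize(a[180:270,260:340],None,fx=6.6,fy=6.6,interpolation=cv2.INTER_CUBIC));a=read_camera('top');cv2.imwrite('pics/t7.png',cv2.resize(a[240:280,250:300],None,fx=14,fy=14,interpolation=cv2.INTER_CUBIC))"
```

```text
clock: 11.6
tcp_pos: [0.5153, 0.0648, 0.2267]
orientation: [0.0, 0.621, 0.784, 0.0]
wrist_force: [-0.1, -0.0, -0.2]
finger_gap: 0.038
t 11.60 tcp [515.28  64.75 226.73] yang 13.23 gap 38.0 F [-0.09 -0.04 -0.18] M [-0.01  0.04  0.05]
shift now [-0.25 -0.04  0.03] shift after turn [-0.25 -0.04  0.03] rotvec [ 0.01 -0.    0.03] q [-0.03  0.33 -0.39  0.85  0.    1.31]
[-0.1  -0.02 -0.18]
```

View pics/s7.png

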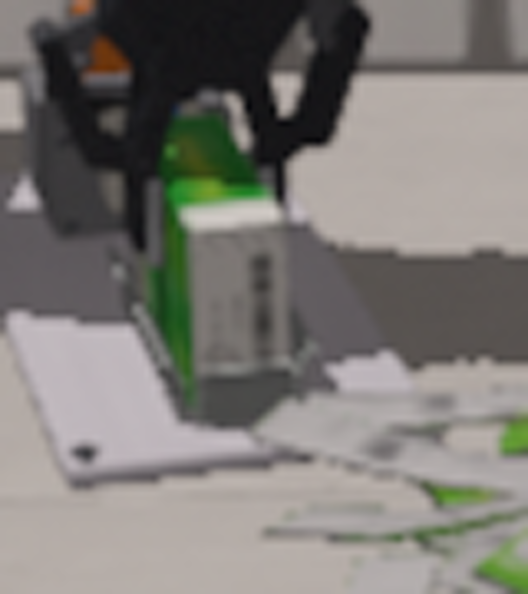

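View pics/t7.png

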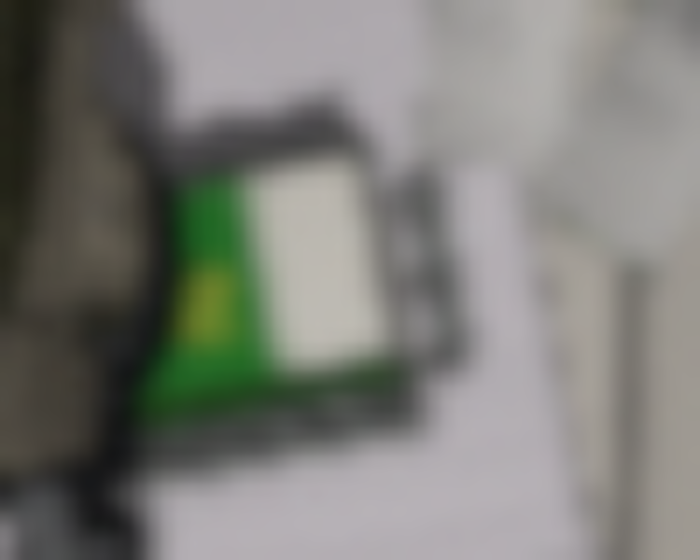

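```bash
python3 -m crank '[[0,0,0.5,0,0,0,0],[0,0,0.5,0,0,0,0],[0,0,0,0,0,0,0],[0,0,0,0,0,0,0],[0,0,0,0,0,0,0],[0,0,0,0,0,0,0],[0,0,0,0,0,0,0],[0,0,0,0,0,0,0]]'; python3 -c "
from h import *
plan([.5153,.0645,.2267],13.2)"
```

```text
clock: 12.7
tcp_pos: [0.5153, 0.0648, 0.2267]
orientation: [0.0, 0.621, 0.784, 0.0]
wrist_force: [-2.1, -0.0, 8.6]
finger_gap: 0.0375
t 12.70 tcp [515.25  64.76 226.69] yang 13.23 gap 37.5 F [-2.11 -0.02  8.61] M [0.02 0.8  0.  ]
shift now [-0.26 -0.01 -0.01] shift after turn [-0.26 -0.01 -0.01] rotvec [0.04 0.01 0.03] q [-0.03  0.33 -0.39  0.85 -0.    1.31]
```

```bash
python3 -m crank '[[0,0,-0.8,0,0,0,0],[0,0,0,0,0,0,0.5],[0,0,0,0,0,0,0.6],[0,0,0,0,0,0,0.75],[0,0,0,0,0,0,0.75],[0,0,0,0,0,0,0.75],[0,0,0,0,0,0,0.75],[0,0,0,0,0,0,0.75]]';python3 -m crank '[[0,0,-10,0,0,0,0.75],[0,0,-20,0,0,0,0.75],[0,0,-30,0,0,0,0.75],[0,0,-30,0,0,0,0.75],[0,0,-10,0,0,0,0.75],[0,0,0,0,0,0,0.75],[0,0,0,0,0,0,0.75],[0,0,0,0,0,0,0.75]]'; python3 -c "
from h import *
plan([.475,.2312,.32],103.2)
a=read_camera('side');cv2.imwrite('pics/s8.png',cv2.resize(a[180:270,260:340],None,fx=6.6,fy=6.6,interpolation=cv2.INTER_CUBIC));a=read_camera('top');cv2.imwrite('pics/t8.png',cv2.resize(a[225:315,165:305],None,fx=5.6,fy=5.6,interpolation=cv2.INTER_CUBIC))"
```

```text
clock: 13.7
tcp_pos: [0.5153, 0.0647, 0.2265]
orientation: [0.0, 0.621, 0.784, 0.0]
wrist_force: [-0.7, 0.2, 0.3]
finger_gap: 0.0641
clock: 14.7
tcp_pos: [0.5149, 0.0647, 0.3253]
orientation: [-0.001, 0.621, 0.784, -0.001]
wrist_force: [0.5, 0.3, -0.2]
finger_gap: 0.0637
t 14.70 tcp [514.86  64.72 325.29] yang 13.22 gap 63.7 F [ 0.47  0.31 -0.16] M [-0.01 -0.    0.01]
shift now [171.18  -0.71   5.4 ] shift after turn [  0.79 171.18   5.29] rotvec [ -0.07  -0.12 -89.98] q [-0.03  0.25 -0.24  1.08  0.    1.31]
```

View pics/s8.png

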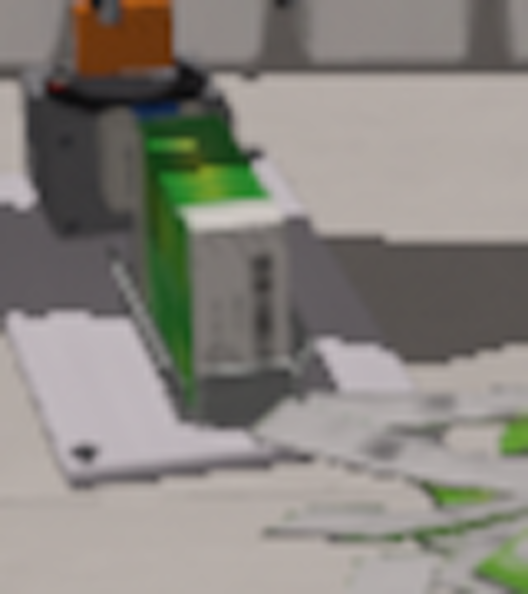

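View pics/t8.png

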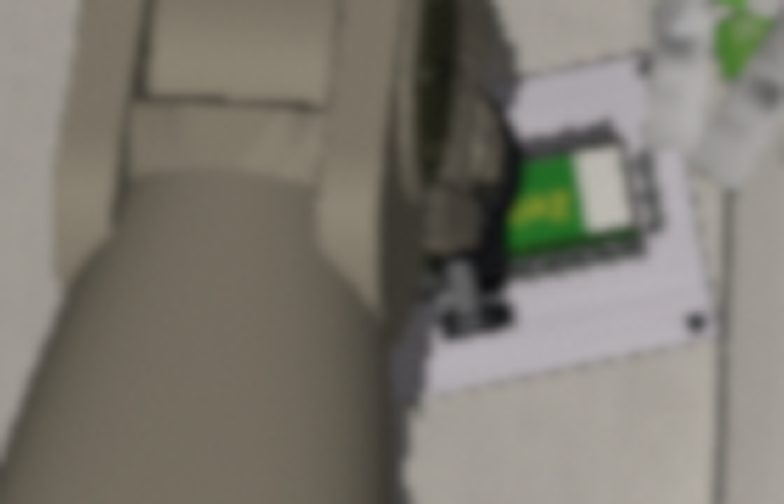

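Side and top views both show the carton standing square and low in the pocket, released. Next is the knob.

```bash
python3 -m crank '[[30,0,0,0,0,0,1],[42,0,0,0,0,0,1],[42,0,0,0,0,0,1],[42,0,0,0,0,0,1],[15,-0.5,0,0,0,0,1],[0,0,0,0,0,-10,1],[0,0,0,0,0,-10,1],[0,0,0,0,0,-10,1]]';python3 -m crank '[[0,0,0,0,0,-10,1],[0,0,0,0,0,-10,1],[0,0,0,0,0,-10,1],[0,0,0,0,0,-10,1],[0,0,0,0,0,-10,1],[0,0,0,0,0,-10,1],[0,0,0,0,0,0,1],[0,0,0,0,0,0,1]]'; python3 -c "
from h import *
plan([.4753,.2317,.252],103.2)
s=get_state();R=Ro.from_quat(s['orientation'][[1,2,3,0]]).as_matrix()
a=read_camera('side');cv2.imwrite('pics/s9.png',cv2.resize(a[100:230,220:350],None,fx=4.6,fy=4.6,interpolation=cv2.INTER_CUBIC));a=read_camera('top');cv2.imwrite('pics/t9.png',cv2.resize(a[225:315,165:305],None,fx=5.6,fy=5.6,interpolation=cv2.INTER_CUBIC))"
```

```text
clock: 15.8
tcp_pos: [0.4758, 0.2306, 0.3262]
orientation: [-0.0, 0.394, 0.919, -0.0]
wrist_force: [-0.1, 0.3, 0.2]
finger_gap: 0.0851
clock: 16.8
tcp_pos: [0.4758, 0.2307, 0.3263]
orientation: [-0.0, -0.114, 0.994, -0.0]
wrist_force: [-0.5, -0.1, -0.2]
finger_gap: 0.0856
t 16.80 tcp [475.76 230.74 326.33] yang 103.04 gap 85.6 F [-0.51 -0.08 -0.16] M [-0.02 -0.01  0.04]
shift now [ 0.21  1.04 74.33] shift after turn [ 0.23  1.04 74.33] rotvec [-0.01 -0.02 -0.16] q [ 0.3   0.26 -0.22  1.09 -0.    0.07]
```

View pics/s9.png

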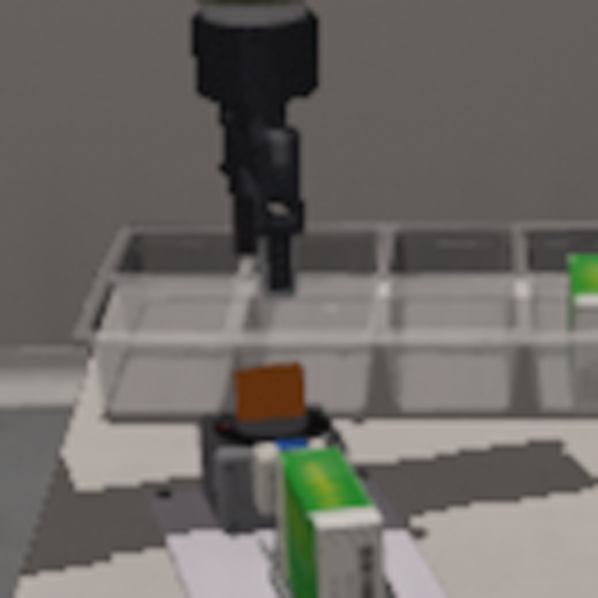

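View pics/t9.png

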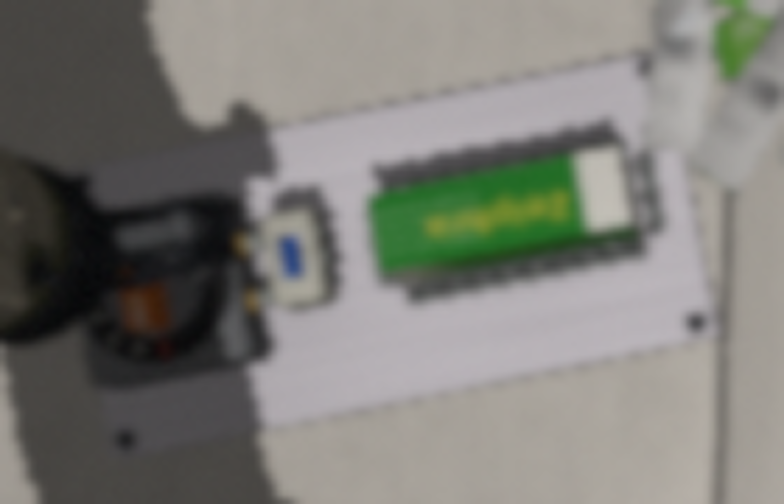

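```bash
python3 -m crank '[[0,1,10,0,0,0,0.6],[0,0,15,0,0,0,0.6],[0,0,15,0,0,0,0.6],[0,0,15,0,0,0,0.6],[0,0,12,0,0,0,0.6],[0,0,6,0,0,0,0.6],[0,0,1,0,0,0,0.6],[0,0,0,0,0,0,0.6]]'; python3 -c "
from h import *
plan([.4753,.2317,.252],103.2)
a=read_camera('side');cv2.imwrite('pics/s10.png',cv2.resize(a[130:220,240:330],None,fx=6.6,fy=6.6,interpolation=cv2.INTER_CUBIC))"
```

```text
clock: 17.9
tcp_pos: [0.4757, 0.2321, 0.2529]
orientation: [0.0, -0.115, 0.993, 0.0]
wrist_force: [0.0, -0.4, -0.3]
finger_gap: 0.0514
t 17.90 tcp [475.67 232.13 252.87] yang 103.23 gap 51.4 F [ 0.05 -0.36 -0.31] M [-0.02 -0.01 -0.01]
shift now [ 0.46 -0.34  0.87] shift after turn [ 0.45 -0.34  0.87] rotvec [0.01 0.05 0.03] q [ 0.3   0.32 -0.33  0.92  0.    0.07]
```

View pics/s10.png

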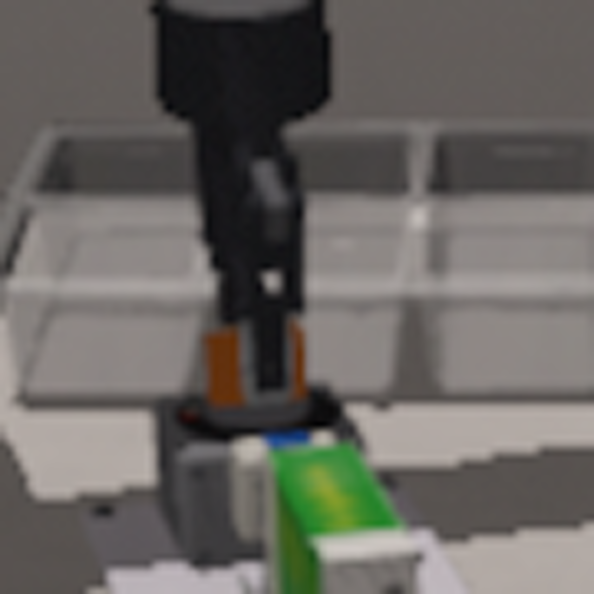

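```bash
python3 -m crank '[[0,0,0,0,0,0,0.3],[0,0,0,0,0,0,0.1],[0,0,0,0,0,0,0],[0,0,0,0,0,0,0],[0,0,0,0,0,0,0],[0,0,0,0,0,0,0],[0,0,0,0,0,0,0],[0,0,0,0,0,0,0]]' 60; python3 -c "
from h import *
plan([.4753,.2317,.252],103.2)"
```

```text
clock: 18.95
tcp_pos: [0.4758, 0.2312, 0.2531]
orientation: [0.001, -0.115, 0.993, -0.001]
wrist_force: [0.7, -5.5, 4.2]
finger_gap: 0.0131
t 18.95 tcp [475.77 231.17 253.14] yang 103.16 gap 13.1 F [ 0.67 -5.46  4.15] M [-1.06 -0.07  0.04]
shift now [0.34 0.62 1.14] shift after turn [0.33 0.62 1.14] rotvec [-0.16  0.04 -0.04] q [ 0.3   0.32 -0.33  0.92 -0.    0.07]
```

```bash
python3 -m crank '[[0,-0.9,0,0,0,0,0],[0,0,0,0,0,5,0],[0,0,0,0,0,5,0],[0,0,0,0,0,5,0],[0,0,0,0,0,5,0],[0,0,0,0,0,4,0],[0,0,0,0,0,0,0],[0,0,0,0,0,0,0]]'; python3 -c "
from h import *
plan([.4753,.2310,.252],103.2-72)"
```

```text
clock: 19.95
tcp_pos: [0.4759, 0.2308, 0.2531]
orientation: [0.001, 0.093, 0.996, -0.0]
wrist_force: [-1.0, -4.6, 5.5]
finger_gap: 0.013
t 19.95 tcp [475.9  230.83 253.13] yang 79.27 gap 13.0 F [-1.   -4.62  5.49] M [-0.87  0.03  0.07]
shift now [0.62 0.06 1.13] shift after turn [ 0.46 -0.42  1.13] rotvec [-0.01  0.09 48.07] q [ 0.3   0.32 -0.33  0.92 -0.    0.49]
```

```bash
python3 -m crank '[[0,-0.6,0,0,0,0,0],[0,0,0,0,0,5,0],[0,0,0,0,0,5,0],[0,0,0,0,0,5,0],[0,0,0,0,0,5,0],[0,0,0,0,0,4,0],[0,0,0,0,0,0,0],[0,0,0,0,0,0,0]]'; python3 -c "
from h import *
plan([.4753,.2310,.252],103.2-72)
a=read_camera('side');cv2.imwrite('pics/s11.png',cv2.resize(a[130:220,240:330],None,fx=6.6,fy=6.6,interpolation=cv2.INTER_CUBIC));a=read_camera('top');cv2.imwrite('pics/t11.png',cv2.resize(a[225:315,165:305],None,fx=5.6,fy=5.6,interpolation=cv2.INTER_CUBIC))"
```

```text
clock: 20.95
tcp_pos: [0.4759, 0.2306, 0.2531]
orientation: [0.001, 0.298, 0.954, 0.0]
wrist_force: [0.0, -2.8, 5.7]
finger_gap: 0.0124
t 20.95 tcp [475.87 230.59 253.11] yang 55.28 gap 12.4 F [ 0.01 -2.78  5.67] M [-0.57 -0.03  0.07]
shift now [0.7  0.01 1.11] shift after turn [ 0.64 -0.28  1.11] rotvec [ 0.06  0.06 24.08] q [ 0.3   0.32 -0.33  0.92 -0.    0.91]
```

View pics/s11.png

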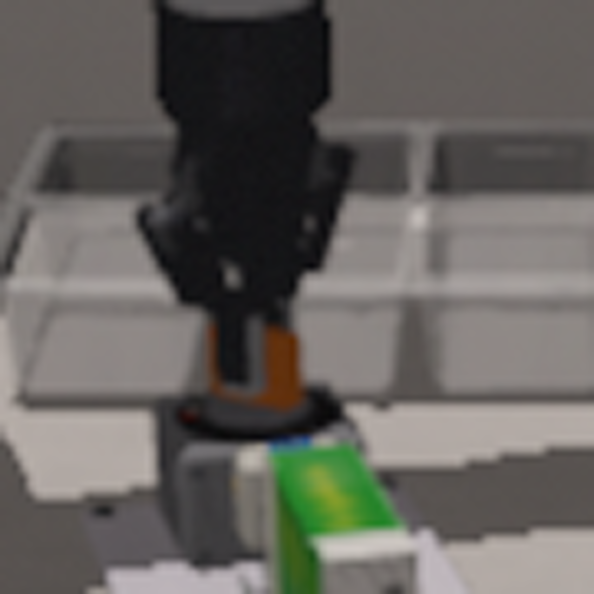

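View pics/t11.png

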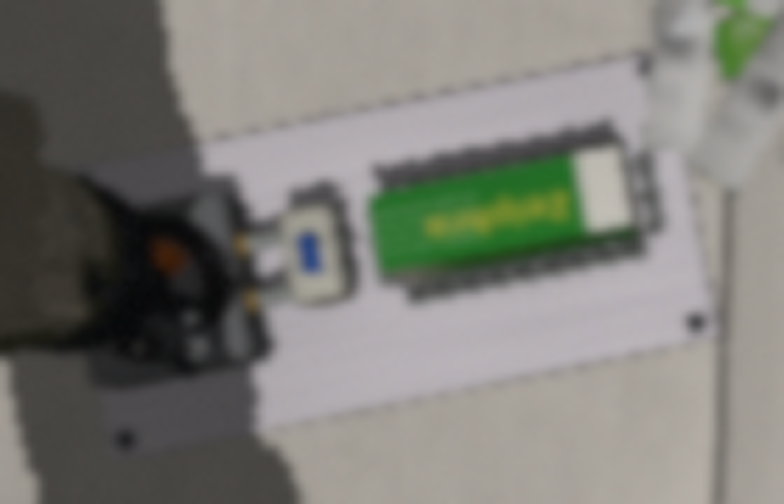

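The coder's blue mark went from column 292 to 311 in the top crop. That is about 9 mm, or two clicks, and the bar follows the tool. Now the third click.

```bash
python3 -m crank '[[0,-0.3,0,0,0,0,0],[0,0,0,0,0,5,0],[0,0,0,0,0,5,0],[0,0,0,0,0,5,0],[0,0,0,0,0,5,0],[0,0,0,0,0,4,0],[0,0,0,0,0,0,0],[0,0,0,0,0,0,0]]'; python3 -c "
from h import *
plan([.4753,.2310,.252],103.2-72)
a=read_camera('side');cv2.imwrite('pics/s12.png',cv2.resize(a[130:270,240:340],None,fx=4.2,fy=4.2,interpolation=cv2.INTER_CUBIC));a=read_camera('top');cv2.imwrite('pics/t12r.png',a);cv2.imwrite('pics/t12.png',cv2.resize(a[225:315,165:305],None,fx=5.6,fy=5.6,interpolation=cv2.INTER_CUBIC))
for f in ('pics/top0.png','pics/t12r.png'):
  im=cv2.imread(f)[255:285,200:235];h=cv2.cvtColor(im,cv2.COLOR_BGR2HSV);m=cv2.inRange(h,(105,90,40),(130,255,255));k=cv2.moments(m,True);uv=(200+k['m10']/k['m00'],255+k['m01']/k['m00']);print(uv,k['m00'],ray('top',uv,.078)*1000)"
```

```text
clock: 22.05
tcp_pos: [0.4758, 0.2305, 0.2531]
orientation: [0.001, 0.49, 0.872, 0.001]
wrist_force: [0.8, -2.2, 6.0]
finger_gap: 0.013
t 22.05 tcp [475.78 230.46 253.1 ] yang 31.27 gap 13.0 F [ 0.81 -2.19  6.04] M [-0.46 -0.2   0.1 ]
shift now [ 0.71 -0.14  1.1 ] shift after turn [ 0.71 -0.14  1.1 ] rotvec [0.09 0.03 0.07] q [ 0.3   0.32 -0.33  0.92 -0.    1.32]
(216.5, 270.5) 12.0 [[489.86 165.22  78.  ]]
(221.3846153846154, 269.38461538461536) 13.0 [[493.21 152.31  78.  ]]
```

View pics/s12.png

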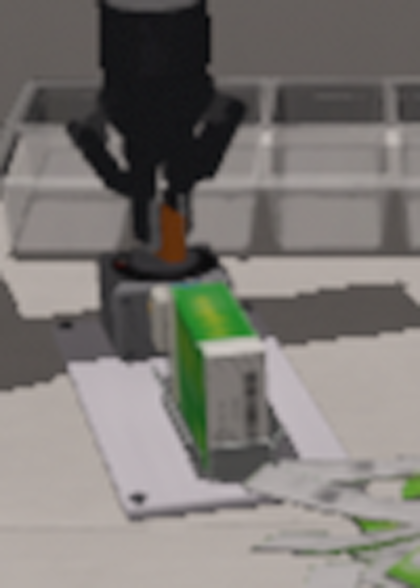

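View pics/t12.png

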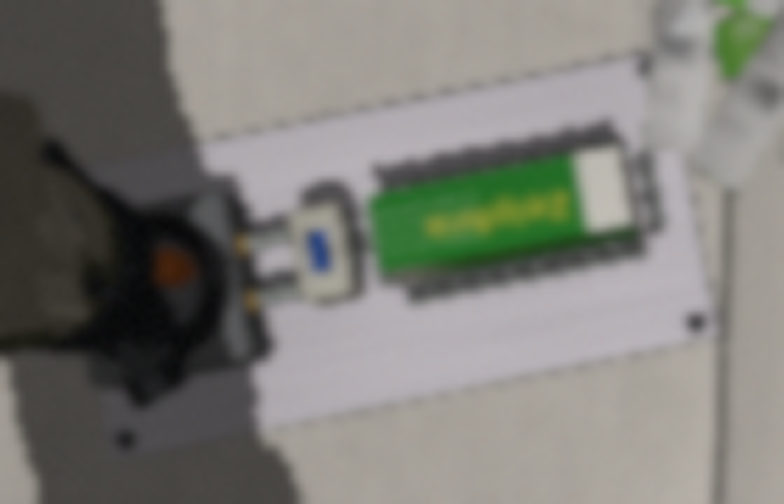

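```bash
python3 -m crank '[[0,0,0,0,0,1,0],[0,0,0,0,0,0,0],[0,0,0,0,0,0,0],[0,0,0,0,0,0,0],[0,0,0,0,0,0,0],[0,0,0,0,0,0,0],[0,0,0,0,0,0,0],[0,0,0,0,0,0,0]]'; python3 -c "
from h import *
plan([.4753,.2310,.252],103.2-72)
a=read_camera('top');h=cv2.cvtColor(a[255:285,200:235],cv2.COLOR_BGR2HSV);w=h[...,1].astype(float)*cv2.inRange(h,(100,60,40),(130,255,255));k=cv2.moments(w)
b=cv2.imread('pics/top0.png');h=cv2.cvtColor(b[255:285,200:235],cv2.COLOR_BGR2HSV);w=h[...,1].astype(float)*cv2.inRange(h,(100,60,40),(130,255,255));j=cv2.moments(w)
P=[ray('top',(200+q['m10']/q['m00'],255+q['m01']/q['m00']),.078)[0]*1000 for q in(j,k)];print(np.linalg.norm(P[0]-P[1]))
cv2.imwrite('pics/t13.png',cv2.resize(a,(640,480)))"
```

```text
clock: 23.15
tcp_pos: [0.4758, 0.2305, 0.2532]
orientation: [0.001, 0.498, 0.867, 0.001]
wrist_force: [0.4, -1.1, 5.4]
finger_gap: 0.0129
t 23.15 tcp [475.82 230.46 253.15] yang 30.28 gap 12.9 F [ 0.38 -1.1   5.45] M [-0.45 -0.1   0.1 ]
shift now [ 0.73 -0.18  1.15] shift after turn [ 0.73 -0.16  1.15] rotvec [ 0.1   0.03 -0.92] q [ 0.3   0.32 -0.33  0.92 -0.    1.34]
13.724199004962086
```

View pics/t13.png

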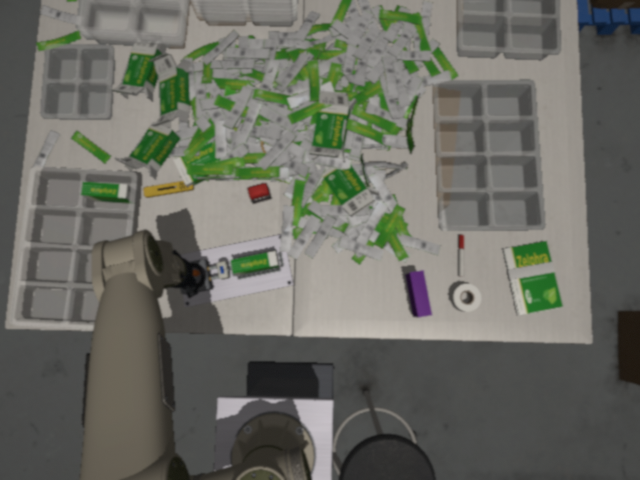

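The carton is in the pocket near (254,263). The roll (466,296), marker (460,255) and stamp (259,193) haven't moved. The coder has travelled 13.7 mm, against 13.5 mm nominal for three clicks, and the tool has turned 72.9°. I'm handing in.

```bash
python3 -c "
from workcell import *
print(hand_in())"
```

```text
the job is handed in; nothing more can be done
None
```

I stood the carton in the pocket and let go of it, then turned the knob clockwise to the third click. I handed in at about 23 s, still gripping the knob. `hand_in()` gives no verdict, so these are my own checks:

- **Carton:** it met the pocket floor with about 9 N at the expected height. After release it looked square and fully down in both views.
- **Knob:** the tool turned 72.9° (1.27 rad, against 1.257 for the third click), with the grip force set to 60 N. The coder head moved 13.7 mm in the top view, against 13.5 mm nominal for three clicks. I judged the knob angle from these two, since I had no direct reading of the joint.
- **Bystanders:** the label roll, date stamp, marker and purple look-alike had not moved in the last top picture.
- **Disagreement:** the side camera read about 2 px low and 1 px to the right of the top camera and the robot. I relied on the top camera, and the zero side force during insertion supported that.

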